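Hang the ear defenders over the rail

ROBOT

A 7-joint arm with a two-finger parallel gripper is mounted at the origin on the work surface. World frame = base frame: x ahead of the robot, y to its left, z up, the work surface at z = 0. Lengths are in m, angles in rad, forces in N, time in s.
With the tool pointing down it reaches from about 0.425 to 0.925 m from the base axis. Payload 6.8 kg.
Tool frame: the origin (TCP) lies midway between the tips of the shut fingers; the grasp point (between the pads) lies 19 mm behind it (bot.hold_point_z is the distance from the TCP to the grasp point, in m); z points along the fingers, y is the line along which they close (so a half turn about z gives the same grasp; the last joint's range is limited). The gripper opens to 85 mm and grips with 20 to 120 N. Pads are 22 mm wide; open, the fingers measure 114 mm over their backs; the gripper's body (76 mm by 85 mm) begins 54 mm behind the grasp point. The pads swing forward as they close: fully open they stand 13 mm farther back than shut.
Start: joints at [1.047, 0.477, 0.022, 1.555, -0.011, 1.109, -0.083], TCP at [0.273, -0.617, 0.231] pointing down, gripper open.
Joint ranges: [-2.96, 2.96], [-0.34, 2.1], [-1.41, 1.46], [0.24, 2.44], [-1.37, 4.51], [0.17, 1.92], [-2.96, 2.96]. Speed limits (rad/s): [2.39, 2.39, 3.14, 3.14, 3.14, 3.14, 3.14].

INTERFACE

Orientations are given as a unit quaternion [w, x, y, z].
In Python, from station import bot gives the robot as it stands. The module is installed in compiled form; this text tells all that it offers.
- The arm moves only by the tool step_arm, never from a script. Its argument "increments" is a list that holds one entry, the list of rows, each a list of 7 numbers: the opening, from -1 (shut) to 1 (fully open), then the shift along the tool's x, y, z in mm, then the turn, a rotation vector about the tool's x, y, z in degrees. In form: [[[grip, x, y, z, ax, ay, az], ...]]. A call has 1 to 10 rows; each row is the pose to reach, as a shift and turn from the pose commanded when the call began, along the tool's axes at that moment; what a row does not reach only later rows make up. A row lasts 1/12 s, in which the tool goes at most 41.7 mm and 7.16 degrees, less where a joint would pass 70% of its speed; a pose out of reach is approached as far as the arm can. A call with a gripper value outside its range is refused whole. The fingers move at their own pace and stop on an object; "force" is the grip in N (left out, the last holds). Time passes only in rows, so rows that repeat a pose let the fingers close. It gives the time, the measured TCP pose, the force, the opening and the grip force at its end, in the units of the state.
- bot.get_obs(): the state, without advancing time (a new reading comes with each control period).
- bot.read_camera(name): name is "scene" or "top" or "wrist"; returns a dict with "image" (384x512x3 uint8, red, green, blue), "camera_matrix" (3x3 intrinsics, pixels), "dist" ([k1, k2, p1, p2, k3] as OpenCV has them; the pictures are not rectified), "R" (3x3) and "t" (3): a world point X has camera coordinates R X + t. Camera axes: x right, y down, z forward; pixel columns grow to the right and rows downward; lengths in m; the calibration is good to about 2 mm. A picture is of the moment at which its call begins. There is no depth.
- bot.hand_in(): hands the job in; it is judged then, once.
The state is a dict: "t": time; "q": joint angles; "joint_vel": joint speeds; "joint_torque": joint torques, N m; "eef_pos": TCP position; "tool_rot": TCP orientation; "contact_force": force on the tool from outside, world axes, zero at the start; "torque": the same for the moment, N m; "gripper_width": opening from 0.0 (shut) to 1.0 (fully open); "grasp_force": force on a finger pad.
Only numpy, scipy, OpenCV 4.12 (cv2) and the standard library are available. Lean on these libraries where they do the work, as an engineer would, in place of code of your own. Each camera call takes 0.05 s, during which the arm holds its last target. There are 200 camera calls.

TASK

The ear defenders were left lying flat on the sorting bench. Stand them up on their two cups on the bench and let go, then take them again and hang them gently by the headband over the middle of the steel rail, one cup on either side of it. Leave the crystal, the cardboard tray and the brush where they are.

Things in the scene. Friction and masses are not known exactly. Their poses are not given: they have to be found in the camera images.
- muffs: Rigid ear defenders, 0.21 to 0.39 kg, two cups joined by an arched steel headband. Origin midway between the cup centres; z points to the crown, y cup to cup, x along the band's width. Starts lying flat: z level, x down, origin 32 mm above the bench; standing on the cups, the origin is 40 mm up. The band is 22 x 5 mm, legs at |y| = 66 mm up to z = 60 mm, then a half circle of radius 66 mm
- muffs_cup_left (a point): centre of the cup at the muffs' +y: a grey rounded block with a black cushion inside, 64 (x) x 39 (y, 43 to 82 mm from the origin) x 80 (z) mm; 86 mm is free between the two cups. Axes as the muffs'
- muffs_cup_right (a point): centre of the cup at the muffs' -y: a grey rounded block with a black cushion inside, 64 (x) x 39 (y, 43 to 82 mm from the origin) x 80 (z) mm; 86 mm is free between the two cups. Axes as the muffs'
- muffs_crown (a point): middle of the underside of the headband's crown (123.5 mm from the muffs' origin along their z); this rests on the bar when hung. Axes as the muffs'
- muffs_pad (a point): top of the black rubber pad on the crown, 144.5 mm from the muffs' origin along their z and 21 mm above the band's underside; the pad is 32 mm wide (x) and about 70 mm long (y)
- rail: fixed hanging rail: a level steel bar 18 mm thick along its y axis, 320 mm long, between two slotted-angle posts 201 mm tall at y = +-162 mm, each 36 mm deep (x), on foot plates 120 x 45 x 5 mm. Origin on the bench under the middle of the bar; z up
- rail_mid (a point): top of the bar at its middle, 195 mm above the bench. Axes as the rail's: y along the bar
- crystal: bystander: pale green and white crystal cluster, about 90 x 90 x 85 mm; origin at the centre of its underside
- tray: bystander: open cardboard tray 90 x 140 x 40 mm; origin at the centre of its underside
- brush: bystander: hand brush lying on the bench, about 200 mm long along its x axis; origin near its middle, on the underside

How it is judged:
By the outcome, as a careful person would: the job done as asked, in the order asked, and still so for the second after the job is handed in, with the robot touching nothing.
It also fails if it takes over 69 s, if anything falls off the work surface, if the arm or the gripper's body presses on something with over 40 N, if the wrist force passes 120 N, or if a joint passes its speed limit or range.

## Working session

There is one attempt and no reset: what is moved stays moved. The work goes in short steps, Python scripts to look and compute and a tool call to move; the robot and the scene stay as the last step left them, time stands still between calls to the robot, and variables do not carry over. Pictures are saved under pics/ and viewed, at most 14 in all, crops included, and the job is handed in when it is done.

Besides the shell and the picture viewer there is one more tool, called after "Request:" as a command line: name --argument value ..., lists and objects as JSON in quotes. step_arm: Moves the arm, as the interface text tells. Its arguments: {"type":"object","properties":{"increments":{"type":"array"},"force":{"type":"number"}},"required":["increments"]}

```bash
mkdir -p pics; python3 - <<'E'
from station import bot
import cv2,numpy as np
o=bot.get_obs(); print(o['t'],o['eef_pos'],o['tool_rot'],o['gripper_width'],bot.hold_point_z)
for n in ['scene','top']:
    c=bot.read_camera(n); cv2.imwrite(f'pics/{n}0.png',c['image'][:,:,::-1]); print(n,c['camera_matrix'],c['dist'],c['R'],c['t'])
E
```

```text
0.0 [ 0.2724258  -0.61694608  0.23033078] [-8.74437549e-04  9.78458739e-01  2.06440470e-01 -2.50881082e-04] 1.0057281523904547 0.0187
scene [[378.85396061   0.         253.87665924]
 [  0.         378.85396061 192.93754934]
 [  0.           0.           1.        ]] [0.03943478 0.         0.         0.         0.        ] [[ 0.84280565  0.53813663 -0.0093592 ]
 [ 0.41010586 -0.65335682 -0.63634743]
 [-0.34855676  0.53247895 -0.77134581]] [-0.47026409 -0.15341647  1.30442928]
top [[487.8132231    0.         264.53116752]
 [  0.         487.8132231  189.36571756]
 [  0.           0.           1.        ]] [-0.01290811  0.          0.          0.          0.        ] [[-0.00356075 -0.99998217 -0.0047936 ]
 [-0.9850308   0.00433358 -0.17232396]
 [ 0.17234167  0.00410824 -0.98502867]] [-0.0123063   0.56166467  1.14962166]
```

View pics/scene0.png

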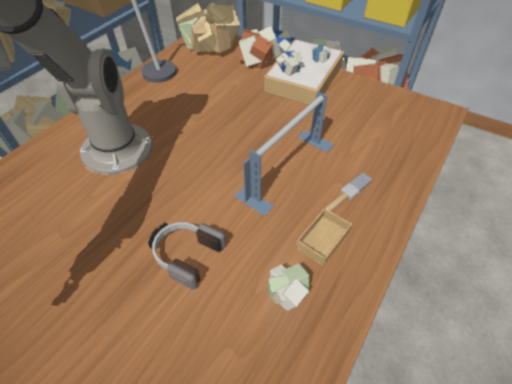

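View pics/top0.png

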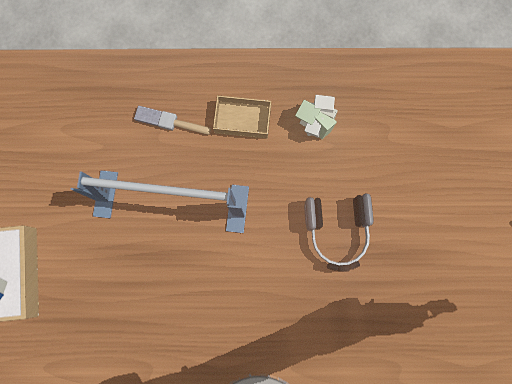

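The scene view shows the muffs with cups near (211,237) and (184,274) and crown near (155,237). The rail runs from about (255,155) to (322,100). In the top view the cups are near (313,213) and (364,210), the crown is near (343,266), and the bar runs (85,182)–(226,197). I'll take enlarged crops to get precise pixels.

```bash
cat > h.py <<'E'
import numpy as np,cv2
from scipy.spatial.transform import Rotation as Ro
from scipy.optimize import least_squares
def proj(c,X):
    return cv2.projectPoints(np.array(X,float).reshape(-1,3),cv2.Rodrigues(c['R'])[0],c['t'],c['camera_matrix'],c['dist'])[0][:,0]
def tri(cs,px):
    P=[np.c_[c['R'],c['t']] for c in cs]
    u=[cv2.undistortPoints(np.array([[p]],float),c['camera_matrix'],c['dist'])[0,0] for c,p in zip(cs,px)]
    X=cv2.triangulatePoints(P[0],P[1],u[0],u[1])[:,0]; return X[:3]/X[3]
def plane(c,p,z):
    u=cv2.undistortPoints(np.array([[p]],float),c['camera_matrix'],c['dist'])[0,0]
    d=c['R'].T@np.r_[u,1]; C=-c['R'].T@c['t']; return C+d*(z-C[2])/d[2]
def rot(o): w=o['tool_rot']; return Ro.from_quat([w[1],w[2],w[3],w[0]]).as_matrix()
E
python3 - <<'E'
import cv2,numpy as np
t=cv2.imread('pics/top0.png');s=cv2.imread('pics/scene0.png')
def cr(i,x,y,w,h,f):
    a=cv2.resize(i[y:y+h,x:x+w],None,fx=f,fy=f,interpolation=cv2.INTER_CUBIC)
    for k in range(0,w,10): cv2.line(a,(k*f,0),(k*f,8 if (x+k)%50 else 20),(0,255,255),1)
    for k in range(0,h,10): cv2.line(a,(0,k*f),(8 if (y+k)%50 else 20,k*f),(0,255,255),1)
    return a
A=np.hstack([cr(t,290,180,100,100,4),cr(s,140,205,100,100,4)])
B=np.hstack([cr(t,70,165,200,75,2),cr(s,230,80,200,75,2)])
cv2.imwrite('pics/c1.png',np.vstack([A,B]))
E
```

```text
(no output)
```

View pics/c1.png

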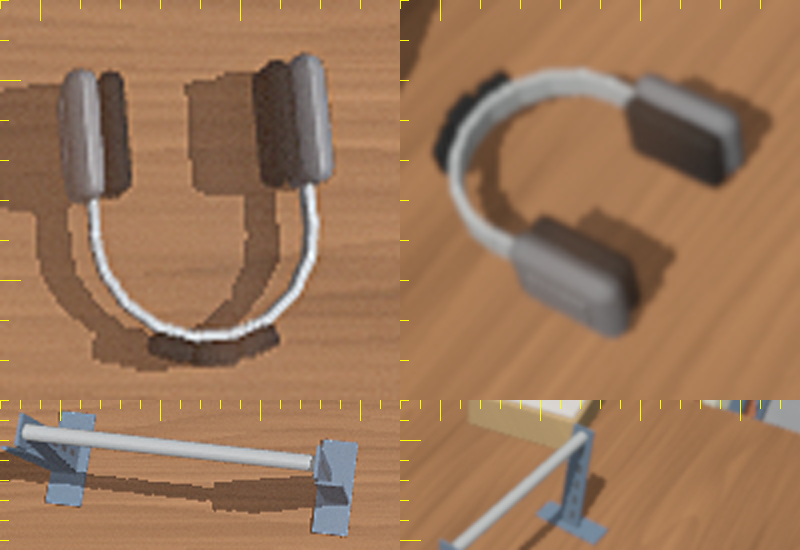

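The crop shows the cups, band and bar clearly. The band/cup junctions are at top (313.3,230), (367.2,226.2) and scene (198,229.5), (168.3,265.8). The bar ends are at top (82.5,180.5), (226,196.5) and scene (323.5,96.5), (257,154).

```bash
python3 - <<'E'
from h import *
from station import bot
S=bot.read_camera('scene');T=bot.read_camera('top')
P=lambda a,b:tri([T,S],[a,b])
r=np.round
for n,a,b in [('jL',(313.3,230),(198,229.5)),('jR',(367.2,226.2),(168.3,265.8)),('crown',(342,263.5),(155,243)),('cupL topout far',(309.5,198),(224,237)),('bar+',(82.5,180.5),(323.5,96.5)),('bar-',(226,196.5),(257,154))]:
    X=P(a,b); print(n,r(X,4),r(proj(T,X)-a,1),r(proj(S,X)-b,1))
for n,a,z in [('jL',(313.3,230),.043),('jR',(367.2,226.2),.043),('crown',(342,263.8),.043),('pad',(343,270),.043),('bar+',(82.5,180.5),.186),('bar-',(226,196.5),.186)]:
    print(n,r(plane(T,a,z),4))
for n,a,z in [('jL',(198,229.5),.043),('jR',(168.3,265.8),.043),('bar+',(323.5,96.5),.186),('bar-',(257,154),.186)]: print('S',n,r(plane(S,a,z),4))
# least squares model overlay
a,b=plane(T,(313.3,230),.043),plane(T,(367.2,226.2),.043)
for c in 'crystal tray'.split(): pass
print('crystal',plane(T,(318,115),.04),'traycorner',plane(T,(270,135),.04))
E
```

```text
jL [ 0.462  -0.1339  0.0361] [[0.2 0.2]] [[ 0.2 -0. ]]
jR [ 0.4701 -0.2648  0.0427] [[0.2 0.2]] [[ 0.2 -0. ]]
crown [ 0.3768 -0.2125  0.0034] [[2.6 2. ]] [[ 2.9 -0.5]]
cupL topout far [ 0.5408 -0.1234  0.0487] [[-0.5 -0.5]] [[-0.6  0.1]]
bar+ [0.5625 0.3845 0.1894] [[-1.3 -1.9]] [[-1.5  0.5]]
bar- [0.5234 0.0695 0.1878] [[-0.6 -0.7]] [[-0.7  0.2]]
jL [ 0.4618 -0.1328  0.043 ]
jR [ 0.4704 -0.2642  0.043 ]
crown [ 0.3801 -0.2001  0.043 ]
pad [ 0.3654 -0.2021  0.043 ]
bar+ [0.559  0.3827 0.186 ]
bar- [0.5223 0.0684 0.186 ]
S jL [ 0.4652 -0.1375  0.043 ]
S jR [ 0.4698 -0.2653  0.043 ]
S bar+ [0.5638 0.3935 0.186 ]
S bar- [0.5236 0.0726 0.186 ]
crystal [ 0.75447436 -0.15112372  0.04      ] traycorner [ 0.70239277 -0.0288042   0.04      ]
```

```bash
cat >> h.py <<'E'
def fk(q,L,b):
    # xArm7-like modified DH
    al=[0,-np.pi/2,np.pi/2,np.pi/2,np.pi/2,np.pi/2,-np.pi/2];a=[0,0,0,.0525,.0775,0,.076];d=[.267,0,.293,0,.3425,0,.097+L]
    T=np.eye(4)
    for i in range(7):
        ct,st,ca,sa=np.cos(q[i]+(b if i==0 else 0)),np.sin(q[i]+(b if i==0 else 0)),np.cos(al[i]),np.sin(al[i])
        T=T@np.array([[ct,-st,0,a[i]],[st*ca,ct*ca,-sa,-d[i]*sa],[st*sa,ct*sa,ca,d[i]*ca],[0,0,0,1]])
    return T
def delta(p,R,o):
    """move from obs o to pose p,R : tool-frame mm, deg"""
    R0=rot(o); return np.r_[np.round(R0.T@(np.array(p)-o['eef_pos'])*1e3,1),np.round(Ro.from_matrix(R0.T@R).as_rotvec(degrees=True),2)]
def Rt(fwd,yaw):
    """tool tilted fwd deg (pointing along +heading when >0), y axis = horizontal; heading yaw deg in world"""
    f=np.radians(fwd);h=np.radians(yaw);H=np.array([np.cos(h),np.sin(h),0]);z=np.sin(f)*H-np.cos(f)*np.array([0,0,1.])
    y=np.cross([0,0,1.],H)*-1; return np.c_[np.cross(y,z),y,z]
E
python3 - <<'E'
from h import *
from station import bot
o=bot.get_obs();q=o['q'];print(np.round(rot(o),3))
for b in [-2.2,-np.pi*2/3,0]:
    T=fk(q,.172,b);print(b,np.round(T,3).tolist())
print(q,o['eef_pos'],Rt(0,0))
E
```

```text
[[ 0.915  0.404 -0.001]
 [ 0.404 -0.915  0.001]
 [-0.    -0.001 -1.   ]]
-2.2 [[0.502, -0.865, -0.013, 0.248], [-0.864, -0.502, 0.028, -0.533], [-0.031, -0.003, -1.0, 0.138], [0.0, 0.0, 0.0, 1.0]]
-2.0943951023931953 [[0.59, -0.807, -0.016, 0.303], [-0.807, -0.59, 0.026, -0.503], [-0.031, -0.003, -1.0, 0.138], [0.0, 0.0, 0.0, 1.0]]
0 [[0.403, 0.915, -0.015, 0.285], [0.915, -0.404, -0.027, 0.514], [-0.031, -0.003, -1.0, 0.138], [0.0, 0.0, 0.0, 1.0]]
[ 1.04686149  0.47753897  0.02237619  1.55603323 -0.01149889  1.10926458
 -0.08313852] [ 0.27251815 -0.61716918  0.23067813] [[ 1. -0.  0.]
 [-0. -1.  0.]
 [ 0. -0. -1.]]
```

```bash
cat > plan.py <<'E'
from h import *
from station import bot
import sys
def go(G,tilt,yaw,back=0,ahead=.023):
    o=bot.get_obs(); R=Rt(tilt,yaw); p=np.array(G)+R[:,2]*(ahead-back); print(np.round(p,3),delta(p,R,o).tolist(), 'q',np.round(o['q'],2))
E
python3 -c "
from plan import *
go([.510,-.258,.042],42,3.7,.15)
go([.510,-.258,.042],42,3.7,0)"
```

```text
[ 0.425 -0.263  0.136] [282.5, -261.8, 94.6, -7.43, 41.58, 19.19] q [ 1.05  0.48  0.02  1.56 -0.01  1.11 -0.08]
[ 0.525 -0.257  0.025] [376.8, -227.1, 206.0, -7.43, 41.58, 19.19] q [ 1.05  0.48  0.02  1.56 -0.01  1.11 -0.08]
```

Request:
step_arm --increments '[[[1,282,-262,95,-7.4,41.6,19.2],[1,282,-262,95,-7.4,41.6,19.2],[1,282,-262,95,-7.4,41.6,19.2],[1,282,-262,95,-7.4,41.6,19.2],[1,282,-262,95,-7.4,41.6,19.2],[1,282,-262,95,-7.4,41.6,19.2],[1,282,-262,95,-7.4,41.6,19.2],[1,282,-262,95,-7.4,41.6,19.2],[1,282,-262,95,-7.4,41.6,19.2],[1,282,-262,95,-7.4,41.6,19.2]]]'

```text
t: 1.03
eef_pos: [0.4119, -0.2909, 0.1412]
tool_rot: [-0.015, 0.934, 0.031, 0.355]
contact_force: [0.5, 0.7, -3.2]
gripper_width: 1.004
grasp_force: 0.0
```

```bash
python3 -c "
from plan import *
go([.510,-.258,.042],42,3.7,.15)
go([.510,-.258,.042],42,3.7,0)
c=bot.read_camera('wrist');cv2.imwrite('pics/w1.png',c['image'][:,:,::-1])"
```

```text
[ 0.425 -0.263  0.136] [8.0, -26.4, 13.8, -0.39, 0.41, 0.0] q [ 1.62  0.41 -0.9   2.35 -1.36  0.25  0.64]
[ 0.525 -0.257  0.025] [9.1, -25.4, 163.8, -0.39, 0.41, 0.0] q [ 1.62  0.41 -0.9   2.35 -1.36  0.25  0.64]
```

View pics/w1.png

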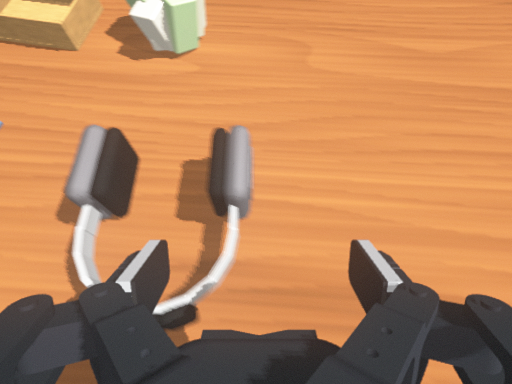

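The wrist view shows the cups at (103,172) and (231,170), so the gripper is still about 26 mm short in y. q5 is at its limit, so I'll ease the tilt.

```bash
python3 -c "
from plan import *
go([.510,-.258,.042],32,3.7,.11)"
```

```text
[ 0.464 -0.261  0.116] [19.3, -18.6, 53.5, -0.95, -9.9, 0.47] q [ 1.63  0.41 -0.92  2.36 -1.36  0.24  0.64]
```

Request:
step_arm --increments '[[[1,19,-18,53,-1,-10,0.5],[1,19,-18,53,-1,-10,0.5],[1,19,-18,53,-1,-10,0.5],[1,19,-18,53,-1,-10,0.5],[1,19,-18,53,-1,-10,0.5],[1,19,-18,53,-1,-10,0.5]]]'

```text
t: 1.58
eef_pos: [0.4632, -0.2723, 0.1162]
tool_rot: [-0.005, 0.961, 0.027, 0.274]
contact_force: [-0.0, -0.2, 0.7]
gripper_width: 0.999
grasp_force: 0.0
```

```bash
python3 -c "
from plan import *
go([.510,-.258,.042],32,3.7,.11)
go([.510,-.258,.042],32,3.7,.0)"
```

```text
[ 0.464 -0.261  0.116] [1.0, -11.2, 1.1, 0.62, 0.19, -0.36] q [ 1.01  0.34 -0.45  2.29 -1.08  0.2   0.13]
[ 0.522 -0.257  0.022] [1.4, -12.4, 111.1, 0.62, 0.19, -0.36] q [ 1.01  0.34 -0.45  2.29 -1.08  0.2   0.13]
```

Request:
step_arm --increments '[[[1,1,-12,2,0.6,0,-0.4],[1,1,-12,2,0.6,0,-0.4],[1,1,-12,2,0.6,0,-0.4],[1,1,-12,20,0.6,0,-0.4],[1,1,-12,40,0.6,0,-0.4],[1,1,-12,50,0.6,0,-0.4],[1,1,-12,50,0.6,0,-0.4]]]'

```text
t: 2.17
eef_pos: [0.4882, -0.2651, 0.0791]
tool_rot: [-0.014, 0.963, 0.028, 0.269]
contact_force: [-0.3, -0.7, -0.4]
gripper_width: 1.005
grasp_force: 0.0
```

```bash
python3 -c "
from plan import *
go([.510,-.258,.042],32,3.7,.0)
c=bot.read_camera('wrist')
R=Rt(0,3.7)
O=np.array([.506,-.196,.032]);ex=np.array([0.065,-.998,0]);ez=np.array([-.998,-.065,0]);
im=c['image'][:,:,::-1].copy()
for s in(-1,1):
  for yy in(43,82):
    for zz in(-40,40):
      u=proj(c,O+ex*s*yy/1e3+ez*zz/1e3+[0,0,.032])[0];cv2.circle(im,tuple(int(v) for v in u),3,(0,0,255),-1)
cv2.imwrite('pics/w2.png',im)"
```

```text
[ 0.522 -0.257  0.022] [0.0, -5.1, 66.3, -0.47, 0.79, -0.56] q [ 0.9   0.43 -0.39  2.26 -1.37  0.17  0.4 ]
```

View pics/w2.png

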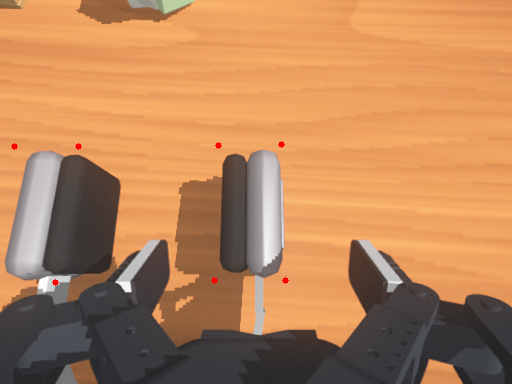

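The overlay of the cup model matches the right cup at about (251,212), so the pose is good. I'll ease the tilt to 24° and go down.

```bash
python3 -c "
from plan import *
go([.510,-.258,.042],24,3.7,.05)
go([.510,-.258,.042],24,3.7,.0)"
```

```text
[ 0.499 -0.259  0.067] [3.1, -5.4, 17.1, -0.49, -7.24, -0.53] q [ 0.9   0.43 -0.39  2.26 -1.37  0.17  0.4 ]
[ 0.519 -0.257  0.021] [-3.2, -4.9, 66.7, -0.49, -7.24, -0.53] q [ 0.9   0.43 -0.39  2.26 -1.37  0.17  0.4 ]
```

Request:
step_arm --increments '[[[1,3,-5,17,-0.5,-7.2,-0.5],[1,3,-5,17,-0.5,-7.2,-0.5],[1,0,-5,40,-0.5,-7.2,-0.5],[1,-3,-5,66,-0.5,-7.2,-0.5],[1,-3,-5,66,-0.5,-7.2,-0.5],[1,-3,-5,66,-0.5,-7.2,-0.5]]]'

```text
t: 2.72
eef_pos: [0.5184, -0.2563, 0.0215]
tool_rot: [-0.007, 0.978, 0.032, 0.208]
contact_force: [-0.7, 0.4, -0.3]
gripper_width: 1.003
grasp_force: 0.0
```

```bash
python3 -c "
from plan import *
go([.510,-.258,.042],24,3.7,.0)"
```

```text
[ 0.519 -0.257  0.021] [0.6, 1.1, 0.8, -0.02, 0.03, 0.09] q [ 0.55  0.53 -0.1   2.19 -1.24  0.17  0.18]
```

Request:
step_arm --force 70 --increments '[[[-1,0,1,0,0,0,0],[-1,0,1,0,0,0,0],[-1,0,1,0,0,0,0],[-1,0,1,0,0,0,0],[-1,0,1,0,0,0,0],[-1,0,1,0,0,0,0],[-1,0,1,0,0,0,0],[-1,0,1,0,0,0,0]]]'

```text
t: 3.38
eef_pos: [0.5189, -0.2586, 0.0232]
tool_rot: [-0.005, 0.977, 0.033, 0.209]
contact_force: [-4.6, 0.1, 8.5]
gripper_width: 0.426
grasp_force: 70.6
```

```bash
python3 -c "
from plan import *
o=bot.get_obs();print(o['eef_pos'],o['gripper_width'],o['grasp_force'],np.round(o['q'],2))
go([.54,-.258,.15],0,3.7)
go([.56,-.258,.15],-45,3.7)
"
```

```text
[ 0.51894819 -0.2586219   0.02317135] 0.42597545236491047 70.63367486000061 [ 0.55  0.53 -0.09  2.19 -1.24  0.17  0.18]
[ 0.54  -0.258  0.127] [61.6, 1.1, -86.2, 0.16, -24.1, 0.18] q [ 0.55  0.53 -0.09  2.19 -1.24  0.17  0.18]
[ 0.544 -0.259  0.134] [67.7, 2.5, -90.8, 0.23, -69.1, 0.11] q [ 0.55  0.53 -0.09  2.19 -1.24  0.17  0.18]
```

Request:
step_arm --increments '[[[-1,20,0,-40,0,0,0],[-1,45,0,-85,0,-5,0],[-1,68,2,-91,0.2,-69,0],[-1,68,2,-91,0.2,-69,0],[-1,68,2,-91,0.2,-69,0],[-1,68,2,-91,0.2,-69,0],[-1,68,2,-91,0.2,-69,0],[-1,68,2,-91,0.2,-69,0],[-1,68,2,-91,0.2,-69,0],[-1,68,2,-91,0.2,-69,0]]]'

```text
t: 4.22
eef_pos: [0.5451, -0.2573, 0.1335]
tool_rot: [0.006, 0.969, 0.036, -0.245]
contact_force: [-0.2, -0.1, -3.2]
gripper_width: 0.427
grasp_force: 72.3
```

```bash
python3 -c "
from plan import *
o=bot.get_obs();print(o['t'],o['eef_pos'],o['gripper_width'],o['grasp_force'],np.round(o['q'],2),np.degrees(np.arctan2(*rot(o)[[0,2],2]))) 
go([.56,-.258,.15],-45,3.7)
go([.56,-.258,.15],-60,3.7)
cv2.imwrite('pics/s3.png',bot.read_camera('scene')['image'][:,:,::-1])
"
```

```text
4.2167 [ 0.54507445 -0.25725213  0.13351196] 0.4266028071342133 72.26584196090698 [-0.18  0.84  0.73  1.51 -0.27  1.41 -0.91] -151.69003823038585
[ 0.544 -0.259  0.134] [-1.4, 1.7, 0.5, -0.02, -16.65, 0.56] q [-0.18  0.84  0.73  1.51 -0.27  1.41 -0.91]
[ 0.54  -0.259  0.138] [-6.8, 1.6, -2.0, 0.06, -31.65, 0.56] q [-0.18  0.84  0.73  1.51 -0.27  1.41 -0.91]
```

View pics/s3.png

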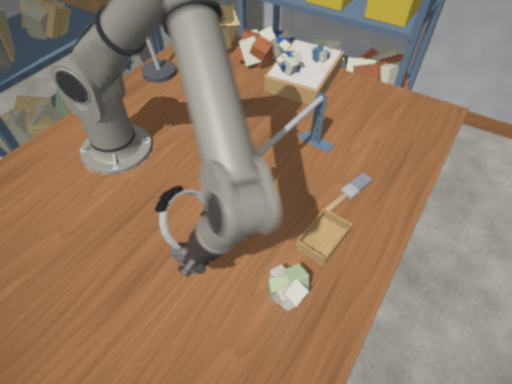

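The muffs hang from the gripper, crown near (170,200), rotating upward, with the held cup at (188,265). I'll keep tilting toward -66°.

```bash
python3 -c "
from plan import *
go([.58,-.258,.15],-66,3.7)
"
```

```text
[ 0.559 -0.259  0.141] [4.4, 5.5, -16.5, 0.25, -36.96, 0.86] q [-0.18  0.85  0.72  1.5  -0.27  1.41 -0.91]
```

Request:
step_arm --increments '[[[-1,4,2,-16,0.2,-37,0.8],[-1,4,2,-16,0.2,-37,0.8],[-1,4,2,-16,0.2,-37,0.8],[-1,4,2,-16,0.2,-37,0.8],[-1,4,2,-16,0.2,-37,0.8],[-1,4,2,-16,0.2,-37,0.8],[-1,4,2,-16,0.2,-37,0.8],[-1,4,2,-16,0.2,-37,0.8]]]'

```text
t: 4.93
eef_pos: [0.5715, -0.238, 0.1528]
tool_rot: [0.057, 0.872, 0.05, -0.483]
contact_force: [1.9, -0.1, -3.3]
gripper_width: 0.425
grasp_force: 76.9
```

```bash
python3 -c "
from plan import *
o=bot.get_obs();print(o['t'],o['eef_pos'],o['gripper_width'],o['grasp_force'],np.round(o['q'],2)) 
go([.58,-.258,.15],-66,3.7)
go([.58,-.258,.05],-66,3.7)
"
```

```text
4.9333 [ 0.57150647 -0.23795725  0.15282145] 0.42521515350324535 76.92511439323425 [-0.18  1.14  0.73  1.14 -0.09  1.91 -0.94]
[ 0.559 -0.259  0.141] [3.0, 18.8, 20.0, 5.32, -7.98, -0.43] q [-0.18  1.14  0.73  1.14 -0.09  1.91 -0.94]
[ 0.559 -0.259  0.041] [87.8, 13.8, 72.8, 5.32, -7.98, -0.43] q [-0.18  1.14  0.73  1.14 -0.09  1.91 -0.94]
```

```bash
python3 -c "
from plan import *
go([.57,-.258,.15],-60,-20)
"
```

```text
[ 0.551 -0.251  0.138] [1.0, 9.5, 26.4, 25.63, -2.54, 12.08] q [-0.18  1.14  0.73  1.14 -0.09  1.91 -0.94]
```

Request:
step_arm --increments '[[[-1,1,9,10,25.6,-2.5,12],[-1,1,9,10,25.6,-2.5,12],[-1,1,9,10,25.6,-2.5,12],[-1,1,9,10,25.6,-2.5,12],[-1,1,9,10,25.6,-2.5,12],[-1,1,9,10,25.6,-2.5,12],[-1,1,9,10,25.6,-2.5,12]]]'

```text
t: 5.52
eef_pos: [0.5668, -0.2416, 0.1617]
tool_rot: [-0.038, 0.906, -0.09, -0.412]
contact_force: [4.1, 13.6, -14.3]
gripper_width: 0.423
grasp_force: 76.7
```

```bash
python3 -c "
from plan import *
o=bot.get_obs();print(o['t'],o['eef_pos'],o['gripper_width'],o['grasp_force'],np.round(o['q'],2)) 
go([.57,-.258,.15],-60,-20)
go([.57,-.258,.15],-66,-20)
"
```

```text
5.5167 [ 0.56682263 -0.24161106  0.16166759] 0.4226965907597288 76.65814518928528 [ 0.05  1.    0.46  1.14 -0.17  1.91 -1.27]
[ 0.551 -0.251  0.138] [8.7, 12.3, 25.3, 7.32, -11.06, 4.9] q [ 0.05  1.    0.46  1.14 -0.17  1.91 -1.27]
[ 0.55  -0.251  0.141] [6.4, 12.1, 24.8, 7.59, -17.05, 4.52] q [ 0.05  1.    0.46  1.14 -0.17  1.91 -1.27]
```

```bash
python3 -c "
from plan import *
o=bot.get_obs();print(o['contact_force'],o['eef_pos'])
go([.62,-.32,.13],-64,-25)
"
```

```text
[  4.05681302  13.64315553 -14.27097931] [ 0.56682263 -0.24161106  0.16166759]
[ 0.601 -0.311  0.12 ] [62.8, 61.4, -8.1, 11.68, -15.02, 7.42] q [ 0.05  1.    0.46  1.14 -0.17  1.91 -1.27]
```

Request:
step_arm --increments '[[[-1,30,30,-8,4,-4,3],[-1,45,45,-8,8,-8,5],[-1,63,61,-8,11.7,-15,7.4],[-1,63,61,-8,11.7,-15,7.4],[-1,63,61,-8,11.7,-15,7.4],[-1,63,61,-8,11.7,-15,7.4],[-1,63,61,-8,11.7,-15,7.4],[-1,63,61,-8,11.7,-15,7.4]]]'

```text
t: 6.18
eef_pos: [0.6108, -0.3132, 0.1736]
tool_rot: [-0.015, 0.921, -0.165, -0.352]
contact_force: [-2.4, -5.9, -4.0]
gripper_width: 0.424
grasp_force: 76.8
```

```bash
python3 -c "
from plan import *
o=bot.get_obs();print(o['t'],o['eef_pos'],o['gripper_width'],np.round(o['q'],2)) 
go([.62,-.32,.13],-64,-25)
go([.62,-.32,.05],-64,-25)
"
```

```text
6.1833 [ 0.61076518 -0.31319972  0.17360756] 0.42428701794584545 [ 0.26  0.99  0.2   0.95 -0.03  1.91 -1.49]
[ 0.601 -0.311  0.12 ] [27.8, -3.6, 46.8, 8.32, -23.3, -0.03] q [ 0.26  0.99  0.2   0.95 -0.03  1.91 -1.49]
[ 0.601 -0.311  0.04 ] [80.1, -10.6, 107.0, 8.32, -23.3, -0.03] q [ 0.26  0.99  0.2   0.95 -0.03  1.91 -1.49]
```

```bash
python3 -c "
from plan import *
go([.68,-.34,.09],-64,-26)
"
```

```text
[ 0.661 -0.331  0.08 ] [101.7, -7.5, 35.4, 9.12, -23.34, 0.58] q [ 0.26  0.99  0.2   0.95 -0.03  1.91 -1.49]
```

Request:
step_arm --increments '[[[-1,30,-2,12,3,-5,0.3],[-1,60,-5,24,6,-12,0.5],[-1,102,-7,35,9,-23,0.6],[-1,102,-7,35,9,-23,0.6],[-1,102,-7,35,9,-23,0.6],[-1,102,-7,35,9,-23,0.6],[-1,102,-7,35,9,-23,0.6],[-1,102,-7,35,9,-23,0.6]]]'

```text
t: 6.85
eef_pos: [0.6704, -0.323, 0.1047]
tool_rot: [-0.047, 0.93, -0.175, -0.32]
contact_force: [-0.1, -0.5, -3.4]
gripper_width: 0.425
grasp_force: 76.7
```

```bash
cat > st.py <<'E'
from plan import *
o=bot.get_obs();R=rot(o);z=R[:,2]
print(o['t'],np.round(o['eef_pos'],3),round(o['gripper_width'],3),np.round(o['grasp_force'],1),'q',np.round(o['q'],2),'F',np.round(o['contact_force'],1),'tilt',round(np.degrees(np.arccos(-z[2])),1),'zhead',round(np.degrees(np.arctan2(z[1],z[0])),1),'ytool',np.round(R[:,1],3),'G',np.round(o['eef_pos']-.023*z,3))
E
python3 -c "
from st import *
go([.68,-.34,.09],-64,-26)
"
```

```text
6.85 [ 0.67  -0.323  0.105] 0.425 76.7 q [ 0.37  1.14 -0.03  0.75  0.04  1.91 -1.6 ] F [-0.1 -0.5 -3.4] tilt 37.8 zhead 160.9 ytool [-0.357 -0.934  0.024] G [ 0.684 -0.328  0.123]
[ 0.661 -0.331  0.08 ] [10.9, 10.0, 23.2, 4.87, -26.27, 2.16] q [ 0.37  1.14 -0.03  0.75  0.04  1.91 -1.6 ]
```

```bash
python3 -c "
from st import *
go([.48,-.23,.10],-66,-22)
"
```

```text
6.85 [ 0.67  -0.323  0.105] 0.425 76.7 q [ 0.37  1.14 -0.03  0.75  0.04  1.91 -1.6 ] F [-0.1 -0.5 -3.4] tilt 37.8 zhead 160.9 ytool [-0.357 -0.934  0.024] G [ 0.684 -0.328  0.123]
[ 0.461 -0.222  0.091] [-175.2, -19.7, 152.9, 1.74, -28.24, -0.41] q [ 0.37  1.14 -0.03  0.75  0.04  1.91 -1.6 ]
```

Request:
step_arm --increments '[[[-1,-30,-3,26,0,0,0],[-1,-60,-7,52,0,0,0],[-1,-90,-10,78,0,-2,0],[-1,-120,-13,104,1,-7,0],[-1,-150,-17,130,1.7,-14,0],[-1,-175,-20,153,1.7,-21,-0.4],[-1,-175,-20,153,1.7,-28,-0.4],[-1,-175,-20,153,1.7,-28,-0.4],[-1,-175,-20,153,1.7,-28,-0.4]]]'

```text
t: 7.6
eef_pos: [0.4529, -0.2191, 0.0856]
tool_rot: [-0.101, 0.825, -0.161, -0.533]
contact_force: [0.1, 0.3, -3.0]
gripper_width: 0.421
grasp_force: 76.9
```

```bash
python3 -c "
from st import *
go([.48,-.23,.10],-66,-22)
go([.48,-.23,.05],-66,-22)
cv2.imwrite('pics/s4.png',bot.read_camera('scene')['image'][:,:,::-1])
"
```

```text
7.6 [ 0.453 -0.219  0.086] 0.421 76.9 q [ 0.24  1.06  0.19  1.34 -0.12  1.91 -1.49] F [ 0.1  0.3 -3. ] tilt 65.6 zhead 158.2 ytool [-0.373 -0.928  0.005] G [ 0.472 -0.227  0.095]
[ 0.461 -0.222  0.091] [-1.2, -0.0, -9.5, 0.22, -0.36, -0.21] q [ 0.24  1.06  0.19  1.34 -0.12  1.91 -1.49]
[ 0.461 -0.222  0.041] [44.3, -0.3, 11.1, 0.22, -0.36, -0.21] q [ 0.24  1.06  0.19  1.34 -0.12  1.91 -1.49]
```

View pics/s4.png

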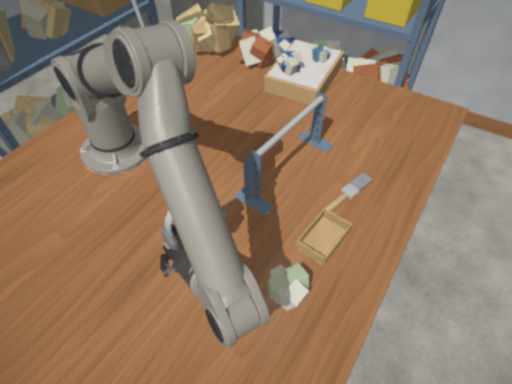

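The arm hides most of the muffs here. The held cup is at about (168,262) and the wrist at (232,320), clear of the crystal at (290,287). The tool tilt is 65.6°, so the muffs are upright and I'll lower them.

Request:
step_arm --increments '[[[-1,14,0,6,0,0,0],[-1,28,0,12,0,0,0],[-1,40,0,18,0,0,0],[-1,43,0,19.5,0,0,0],[-1,43,0,19.5,0,0,0]]]'

```text
t: 8.07
eef_pos: [0.4531, -0.2201, 0.039]
tool_rot: [-0.102, 0.825, -0.161, -0.532]
contact_force: [-0.2, 0.2, -3.6]
gripper_width: 0.424
grasp_force: 76.8
```

```bash
python3 -c "
from st import *"
```

```text
8.0667 [ 0.453 -0.22   0.039] 0.424 76.8 q [ 0.25  1.12  0.18  1.32 -0.12  1.87 -1.49] F [-0.2  0.2 -3.6] tilt 65.6 zhead 158.1 ytool [-0.374 -0.927  0.003] G [ 0.473 -0.228  0.048]
```

Another 4 mm, then creep.

Request:
step_arm --increments '[[[-1,2,0,1,0,0,0],[-1,4,0,2,0,0,0],[-1,5,0,2.3,0,0,0],[-1,5,0,2.3,0,0,0]]]'

```text
t: 8.4
eef_pos: [0.4542, -0.2203, 0.0351]
tool_rot: [-0.101, 0.826, -0.161, -0.531]
contact_force: [0.1, 0.5, -2.8]
gripper_width: 0.424
grasp_force: 76.9
```

```bash
python3 -c "
from st import *"
```

```text
8.4 [ 0.454 -0.22   0.035] 0.424 76.9 q [ 0.25  1.13  0.18  1.31 -0.12  1.86 -1.49] F [ 0.1  0.5 -2.8] tilt 65.5 zhead 158.2 ytool [-0.373 -0.928  0.003] G [ 0.474 -0.228  0.045]
```

Request:
step_arm --increments '[[[-1,2,0,1,0,0,0],[-1,4,0,2,0,0,0],[-1,5,0,2.3,0,0,0],[-1,5,0,2.3,0,0,0]]]'

```text
t: 8.73
eef_pos: [0.4542, -0.2205, 0.0325]
tool_rot: [-0.102, 0.825, -0.16, -0.532]
contact_force: [1.2, -2.7, 10.8]
gripper_width: 0.431
grasp_force: 77.8
```

```bash
python3 -c "
from st import *"
```

```text
8.7333 [ 0.454 -0.221  0.033] 0.431 77.8 q [ 0.25  1.13  0.18  1.31 -0.12  1.86 -1.49] F [ 1.2 -2.7 10.8] tilt 65.6 zhead 158.1 ytool [-0.374 -0.928  0.002] G [ 0.474 -0.228  0.042]
```

Request:
step_arm --increments '[[[0,0,0,0,0,0,0],[0.3,0,0,0,0,0,0],[0.5,0,0,0,0,0,0],[0.5,0,0,0,0,0,0],[0.5,0,0,0,0,0,0]]]'

```text
t: 9.15
eef_pos: [0.4539, -0.2202, 0.0294]
tool_rot: [-0.101, 0.825, -0.161, -0.531]
contact_force: [0.0, 0.7, 0.7]
gripper_width: 0.751
grasp_force: 0.0
```

```bash
python3 -c "
from st import *
go([.474,-.228,.042],-66,-22,.09)
cv2.imwrite('pics/t5.png',bot.read_camera('top')['image'][:,:,::-1])"
```

```text
9.15 [ 0.454 -0.22   0.029] 0.751 0.0 q [ 0.25  1.13  0.18  1.31 -0.12  1.86 -1.49] F [0.  0.7 0.7] tilt 65.5 zhead 158.2 ytool [-0.373 -0.928  0.003] G [ 0.473 -0.228  0.039]
[ 0.531 -0.251  0.069] [-1.9, -0.0, -91.8, 0.15, -0.49, -0.14] q [ 0.25  1.13  0.18  1.31 -0.12  1.86 -1.49]
```

View pics/t5.png

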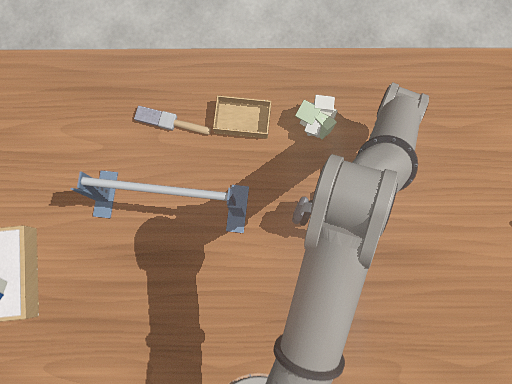

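The top view shows the arm over the muffs, with one cup visible at (303,210). The gripper is open, and nothing else has moved. I'll back out, then rise.

Request:
step_arm --increments '[[[0.6,0,0,-25,0,0,0],[0.6,0,0,-50,0,0,0],[0.6,0,0,-75,0,0,0],[0.6,0,0,-100,0,0,0],[0.6,-35,0,-115,0,0,0],[0.6,-70,0,-130,0,7,0],[0.6,-105,0,-150,0,14,0],[0.6,-145,0,-170,0,21,0],[0.6,-180,0,-190,0,28,0],[0.6,-210,0,-200,0,35,0]]]'

```text
t: 10.03
eef_pos: [0.5436, -0.2561, 0.3027]
tool_rot: [-0.048, 0.947, -0.185, -0.257]
contact_force: [0.8, 0.0, 2.5]
gripper_width: 0.801
grasp_force: 0.0
```

```bash
python3 -c "
from st import *"
```

```text
10.0333 [ 0.544 -0.256  0.303] 0.801 0.0 q [ 0.3   0.62  0.07  1.27 -0.05  1.79 -1.58] F [0.8 0.  2.5] tilt 30.3 zhead 158.4 ytool [-0.374 -0.927  0.004] G [ 0.554 -0.26   0.323]
```

```bash
cat >> plan.py <<'E'
def down(p,h):
    """tool down, tool y heading h deg"""
    o=bot.get_obs();h=np.radians(h);y=np.array([np.cos(h),np.sin(h),0]);z=np.array([0,0,-1.]);R=np.c_[np.cross(y,z),y,z]
    print('down',delta(p,R,o).tolist())
E
python3 -c "
from plan import *
down([.46,-.10,.33],-22)"
```

```text
down [-131.4, -113.3, 44.7, -23.59, 23.98, -87.76]
```

```bash
python3 -c "
from plan import *
down([.465,-.222,.33],-22)"
```

```text
down [-87.7, -2.1, 19.6, -23.59, 23.98, -87.76]
```

Request:
step_arm --increments '[[[0.6,-88,-2,20,-23.6,24,-87.8],[0.6,-88,-2,20,-23.6,24,-87.8],[0.6,-88,-2,20,-23.6,24,-87.8],[0.6,-88,-2,20,-23.6,24,-87.8],[0.6,-88,-2,20,-23.6,24,-87.8],[0.6,-88,-2,20,-23.6,24,-87.8],[0.6,-88,-2,20,-23.6,24,-87.8],[0.6,-88,-2,20,-23.6,24,-87.8],[0.6,-88,-2,20,-23.6,24,-87.8],[0.6,-88,-2,20,-23.6,24,-87.8]]]'

```text
t: 10.87
eef_pos: [0.4632, -0.2204, 0.3311]
tool_rot: [-0.014, 0.913, 0.402, -0.068]
contact_force: [-0.8, -0.3, -0.6]
gripper_width: 0.804
grasp_force: 0.0
```

```bash
python3 -c "
from plan import *
down([.465,-.222,.33],-22)"
```

```text
down [0.1, 2.5, 0.9, -5.67, 5.61, -20.44]
```

Request:
step_arm --increments '[[[0.6,0,2,0,-5.6,5.6,-20.4],[0.6,0,2,0,-5.6,5.6,-20.4],[0.6,0,2,0,-5.6,5.6,-20.4],[0.6,0,2,0,-5.6,5.6,-20.4]]]'

```text
t: 11.2
eef_pos: [0.4632, -0.2231, 0.3312]
tool_rot: [-0.0, 0.83, 0.557, -0.001]
contact_force: [-0.1, -0.2, -0.1]
gripper_width: 0.801
grasp_force: 0.0
```

```bash
python3 -c "
from st import *
import pickle
c=bot.read_camera('wrist');pickle.dump(c,open('wA.pkl','wb'))
im=c['image'][:,:,::-1].copy()
O=np.array([.488,-.166,0]);e=np.array([.374,.927,0])
for p in (O+[0,0,.1845],O+e*.035+[0,0,.175],O-e*.035+[0,0,.175],O+e*.0625+[0,0,.08],O-e*.0625+[0,0,.08]):
    u=proj(c,p)[0]; print(u); cv2.circle(im,tuple(int(v) for v in u),3,(0,0,255),-1)
s=bot.read_camera('scene')['image'][:,:,::-1]
cv2.imwrite('pics/w6.png',np.hstack([im[:,:,:],cv2.resize(s[150:342,100:244],None,fx=2,fy=2)]))"
```

```text
11.2 [ 0.463 -0.223  0.331] 0.801 0.0 q [ 0.49  0.14 -0.18  1.79  0.03  1.22 -0.09] F [-0.1 -0.2 -0.1] tilt 0.1 zhead -171.5 ytool [ 0.925 -0.379 -0.002] G [ 0.463 -0.223  0.354]
[260.16748921 112.7779158 ]
[259.93646779  73.06128859]
[260.32416855 149.21198323]
[259.62249976  56.07503357]
[260.1706336  159.73589807]
```

View pics/w6.png

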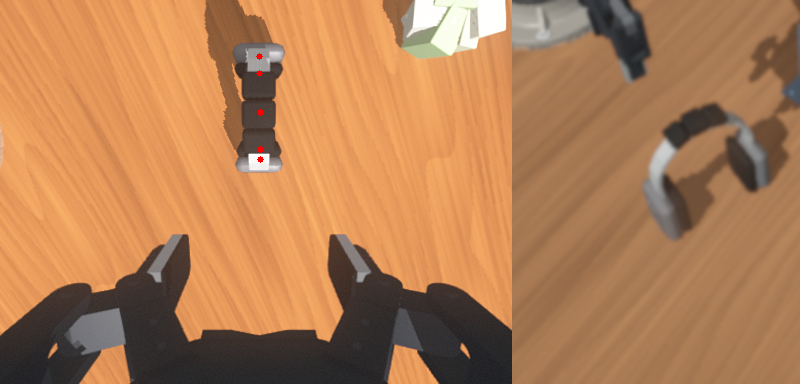

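The muffs stand on both cups. The pad centre is at about (258.5,114) in the wrist view and (193,211) in the scene view, and the model dots fall on it. I'll check its height from the two views.

```bash
python3 -c "
from plan import *
import pickle
c=pickle.load(open('wA.pkl','rb'));s=bot.read_camera('scene')
X=tri([c,s],[(258.5,114),(193,211.5)]);print(X,proj(c,X),proj(s,X)); print(plane(c,(258.5,114),.1845),plane(s,(193,211.5),.1845))
P=plane(c,(258.5,114),.1845)
for z in(.26,.168): down([P[0],P[1],z],-22)"
```

```text
[ 0.4878667  -0.16492293  0.17162124] [[259.57394496 111.38309591]] [[191.87286507 211.69217036]]
[ 0.48616152 -0.16642326  0.1845    ] [ 0.49726353 -0.16968257  0.1845    ]
down [59.9, -1.3, 70.7, -0.21, 0.1, -0.63]
down [60.0, -1.0, 162.7, -0.21, 0.1, -0.63]
```

Request:
step_arm --increments '[[[0.6,20,0,20,0,0,0],[0.6,40,-1,40,0,0,-0.6],[0.6,60,-1,60,0,0,-0.6],[0.6,60,-1,60,0,0,-0.6],[0.6,60,-1,95,0,0,-0.6],[0.6,60,-1,130,0,0,-0.6],[0.6,60,-1,150,0,0,-0.6],[0.6,60,-1,160,0,0,-0.6],[0.6,60,-1,166.5,0,0,-0.6],[0.6,60,-1,166.5,0,0,-0.6]]]'

```text
t: 12.18
eef_pos: [0.4864, -0.1662, 0.1637]
tool_rot: [-0.001, 0.828, 0.56, -0.002]
contact_force: [-0.6, 0.5, -0.2]
gripper_width: 0.796
grasp_force: 0.0
```

```bash
python3 -c "
from st import *"
```

```text
12.1833 [ 0.486 -0.166  0.164] 0.796 0.0 q [ 0.4   0.31 -0.23  1.99  0.09  0.86 -0.26] F [-0.6  0.5 -0.2] tilt 0.2 zhead 176.5 ytool [ 0.928 -0.372 -0.004] G [ 0.486 -0.166  0.187]
```

Request:
step_arm --force 60 --increments '[[[0,0,0,0,0,0,0],[-0.2,0,0,0,0,0,0],[-1,0,0,0,0,0,0],[-1,0,0,0,0,0,0],[-1,0,0,0,0,0,0],[-1,0,0,0,0,0,0],[-1,0,0,-5,0,0,0],[-1,0,0,-15,0,0,0],[-1,0,0,-20,0,0,0],[-1,0,0,-20,0,0,0]]]'

```text
t: 13.02
eef_pos: [0.4872, -0.1666, 0.1859]
tool_rot: [0.0, 0.828, 0.56, -0.0]
contact_force: [0.0, -0.5, -3.6]
gripper_width: 0.358
grasp_force: 60.1
```

```bash
python3 -c "
from st import *
cv2.imwrite('pics/s7.png',bot.read_camera('scene')['image'][:,:,::-1])
u=np.array([.121,.993]);M=np.array([.542,.228])
h=np.degrees(np.arctan2(-u[1],-u[0]));print(h)
down([.487,-.05,.42],-60);down([M[0],M[1],.42],h)"
```

```text
13.0167 [ 0.487 -0.167  0.186] 0.358 60.1 q [ 0.4   0.28 -0.23  1.97  0.08  0.9  -0.25] F [ 0.  -0.5 -3.6] tilt 0.0 zhead -107.1 ytool [ 0.928 -0.372  0.   ] G [ 0.487 -0.167  0.209]
-96.94741065764737
down [107.9, -43.4, -234.9, -0.03, 0.07, 38.18]
down [386.5, -95.6, -235.1, -0.0, 0.08, 75.13]
```

View pics/s7.png

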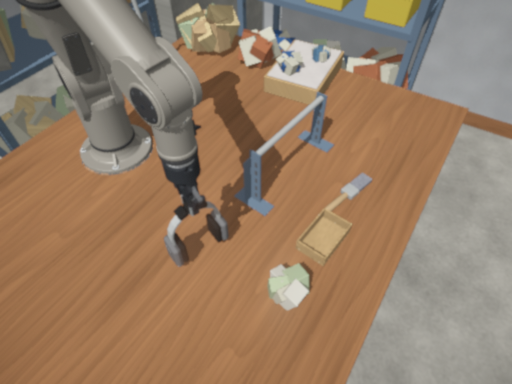

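The muffs are held upright by the pad, cups at about (177,250) and (218,228). I'll lift, then go over the rail.

Request:
step_arm --increments '[[[-1,0,0,-15,0,0,0],[-1,0,0,-40,0,0,0],[-1,0,0,-68,0,0,0],[-1,0,0,-96,0,0,0],[-1,0,0,-124,0,0,0],[-1,0,0,-152,0,0,0],[-1,0,0,-180,0,0,0],[-1,0,0,-208,0,0,0],[-1,0,0,-228,0,0,0],[-1,0,0,-235,0,0,0]]]'

```text
t: 13.9
eef_pos: [0.488, -0.1664, 0.4224]
tool_rot: [0.001, 0.828, 0.561, 0.0]
contact_force: [0.8, -1.1, -3.8]
gripper_width: 0.357
grasp_force: 60.5
```

```bash
python3 -c "
from st import *
down([.542,.227,.42],-97)"
```

```text
13.9 [ 0.488 -0.166  0.422] 0.357 60.5 q [ 0.41  0.1  -0.23  1.64  0.02  1.41 -0.2 ] F [ 0.8 -1.1 -3.8] tilt 0.1 zhead -37.0 ytool [ 0.928 -0.372  0.002] G [ 0.488 -0.166  0.445]
down [385.3, -96.1, 2.0, 0.13, -0.05, 75.18]
```

Request:
step_arm --increments '[[[-1,15,-4,0,0,0,4],[-1,40,-10,0,0,0,10],[-1,70,-18,0,0,0,17],[-1,100,-25,0,0,0,23],[-1,130,-33,0,0,0,29],[-1,160,-40,0,0,0,35],[-1,190,-48,0,0,0,41],[-1,220,-55,0,0,0,47],[-1,245,-62,0,0,0,52],[-1,260,-66,0,0,0,56]]]'

```text
t: 14.73
eef_pos: [0.5215, 0.1034, 0.4175]
tool_rot: [-0.001, 0.994, 0.106, -0.003]
contact_force: [1.0, -0.1, -3.9]
gripper_width: 0.353
grasp_force: 60.4
```

```bash
python3 -c "
from st import *
down([.542,.227,.42],-97)"
```

```text
14.7333 [0.521 0.103 0.417] 0.353 60.4 q [ 0.04  0.14 -0.4   1.6   0.05  1.41 -1.72] F [ 1.  -0.1 -3.9] tilt 0.3 zhead 168.7 ytool [ 0.211 -0.978 -0.002] G [0.522 0.103 0.44 ]
down [46.1, -116.5, -2.5, -0.08, 0.3, 19.17]
```

Request:
step_arm --increments '[[[-1,8,-20,-2,0,0,3],[-1,18,-45,-2,0,0,7],[-1,28,-70,-2,0,0.3,12],[-1,37,-95,-2,0,0.3,16],[-1,43,-109,-2,0,0.3,18],[-1,46,-116,-2,0,0.3,19.2],[-1,46,-116,-2,0,0.3,19.2],[-1,46,-116,-2,0,0.3,19.2]]]'

```text
t: 15.4
eef_pos: [0.5424, 0.2225, 0.4195]
tool_rot: [0.001, 0.998, -0.06, 0.0]
contact_force: [-0.2, -0.7, -3.3]
gripper_width: 0.362
grasp_force: 60.4
```

```bash
python3 -c "
from st import *
down([.542,.227,.42],-97)
a=bot.read_camera('top');b=bot.read_camera('scene')
O=o['eef_pos']-[0,0,.124] 
u=np.array([.9926,-.121,0])
def mark(c):
    im=c['image'][:,:,::-1].copy()
    for p in [[.542,.227,.195],[.5625,.3845,.186],[.523,.069,.186]]+[list(O+u*s*.0625) for s in(-1,1)]:
        cv2.circle(im,tuple(int(v) for v in proj(c,p)[0]),2,(0,0,255),-1)
    return im
cv2.imwrite('pics/ts8.png',np.hstack([cv2.resize(mark(a)[100:300,50:250],(400,400)),cv2.resize(mark(b)[60:260,180:380],(400,400))]))"
```

```text
15.4 [0.542 0.223 0.42 ] 0.362 60.4 q [-0.16  0.25 -0.43  1.48  0.1   1.44 -2.28] F [-0.2 -0.7 -3.3] tilt 0.1 zhead -87.3 ytool [-0.121 -0.993  0.001] G [0.542 0.223 0.443]
down [-1.0, -4.4, -0.5, 0.06, -0.01, 0.07]
```

View pics/ts8.png

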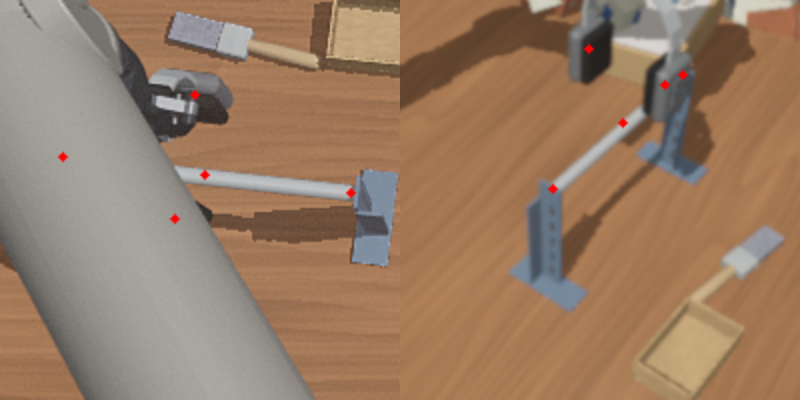

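The muffs are centred over the bar. One cup is on either side of it in both views, and the bar-middle mark is at (623,122) in the scene crop. Now I'll go down.

Request:
step_arm --increments '[[[-1,-1,-4,10,0,0,0],[-1,-1,-4,30,0,0,0],[-1,-1,-4,55,0,0,0],[-1,-1,-4,80,0,0,0],[-1,-1,-4,105,0,0,0],[-1,-1,-4,130,0,0,0],[-1,-1,-4,155,0,0,0],[-1,-1,-4,180,0,0,0],[-1,-1,-4,200,0,0,0],[-1,-1,-4,210,0,0,0]]]'

```text
t: 16.33
eef_pos: [0.5412, 0.2252, 0.2076]
tool_rot: [0.001, 0.998, -0.062, -0.001]
contact_force: [-0.1, -0.6, -4.4]
gripper_width: 0.361
grasp_force: 60.4
```

Request:
step_arm --increments '[[[-1,0,0,2,0,0,0],[-1,0,0,4,0,0,0],[-1,0,0,5,0,0,0],[-1,0,0,6,0,0,0],[-1,0,0,6,0,0,0]]]'

```text
t: 16.75
eef_pos: [0.5434, 0.2271, 0.2061]
tool_rot: [-0.001, 0.998, -0.061, 0.002]
contact_force: [-0.1, -0.1, -3.2]
gripper_width: 0.356
grasp_force: 60.4
```

```bash
python3 -c "
from st import *
down([.542,.227,.1955],-97)"
```

```text
16.75 [0.543 0.227 0.206] 0.356 60.4 q [-0.18  0.39 -0.42  1.77  0.19  1.01 -2.36] F [-0.1 -0.1 -3.2] tilt 0.2 zhead 12.6 ytool [-0.122 -0.993 -0.001] G [0.543 0.227 0.229]
down [-1.4, 0.3, 10.6, -0.08, -0.23, -0.02]
```

Request:
step_arm --increments '[[[-1,0,0,1.5,0,0,0],[-1,0,0,3,0,0,0],[-1,0,0,4.5,0,0,0],[-1,0,0,5,0,0,0],[-1,0,0,5,0,0,0]]]'

```text
t: 17.17
eef_pos: [0.5427, 0.2268, 0.1999]
tool_rot: [-0.0, 0.998, -0.061, 0.001]
contact_force: [0.6, -0.8, -3.6]
gripper_width: 0.364
grasp_force: 60.4
```

Request:
step_arm --increments '[[[-1,0,0,1,0,0,0],[-1,0,0,2,0,0,0],[-1,0,0,2,0,0,0],[-1,0,0,2,0,0,0]]]'

```text
t: 17.5
eef_pos: [0.5428, 0.2268, 0.198]
tool_rot: [-0.0, 0.998, -0.061, 0.001]
contact_force: [-0.1, 0.0, -4.2]
gripper_width: 0.359
grasp_force: 60.4
```

Request:
step_arm --increments '[[[-1,0,0,1,0,0,0],[-1,0,0,1.5,0,0,0],[-1,0,0,1.5,0,0,0],[-1,0,0,1.5,0,0,0]]]'

```text
t: 17.83
eef_pos: [0.543, 0.227, 0.1971]
tool_rot: [-0.0, 0.998, -0.061, 0.001]
contact_force: [-2.3, -1.1, 2.4]
gripper_width: 0.358
grasp_force: 61.2
```

Request:
step_arm --increments '[[[-1,0,0,0.5,0,0,0],[-1,0,0,1,0,0,0],[-1,0,0,1,0,0,0],[-1,0,0,1,0,0,0]]]'

```text
t: 18.17
eef_pos: [0.5431, 0.227, 0.197]
tool_rot: [-0.0, 0.998, -0.061, 0.002]
contact_force: [-4.1, -2.6, 10.1]
gripper_width: 0.357
grasp_force: 62.2
```

Request:
step_arm --increments '[[[-1,0,0,-1,0,0,0],[-1,0,0,-1,0,0,0],[-0.2,0,0,-1,0,0,0],[0,0,0,-1,0,0,0],[0.3,0,0,-1,0,0,0],[0.5,0,0,-1,0,0,0],[0.5,0,0,-1,0,0,0],[0.5,0,0,-1,0,0,0]]]'

```text
t: 18.83
eef_pos: [0.5429, 0.2269, 0.1965]
tool_rot: [-0.0, 0.998, -0.061, 0.001]
contact_force: [0.3, 0.1, 0.5]
gripper_width: 0.749
grasp_force: 0.0
```

```bash
python3 -c "
from st import *"
```

```text
18.8333 [0.543 0.227 0.196] 0.749 0.0 q [-0.18  0.4  -0.42  1.78  0.19  0.99 -2.36] F [0.3 0.1 0.5] tilt 0.1 zhead 5.1 ytool [-0.122 -0.993 -0.   ] G [0.543 0.227 0.219]
```

Released. I'll go straight up and then back toward the robot.

Request:
step_arm --increments '[[[0.5,0,0,-10,0,0,0],[0.5,0,0,-30,0,0,0],[0.5,0,0,-60,0,0,0],[0.5,0,0,-90,0,0,0],[0.5,0,0,-120,0,0,0],[0.5,0,0,-150,0,0,0],[0.5,0,30,-170,0,0,0],[0.5,0,70,-180,0,0,0],[0.5,0,110,-180,0,0,0],[0.5,0,150,-180,0,0,0]]]'

```text
t: 19.67
eef_pos: [0.524, 0.0768, 0.3785]
tool_rot: [-0.001, 0.998, -0.061, 0.003]
contact_force: [-0.5, -0.2, -0.8]
gripper_width: 0.746
grasp_force: 0.0
```

Request:
step_arm --increments '[[[0.5,0,40,0,0,0,0],[0.5,0,80,0,0,0,0],[0.5,0,120,0,0,0,0],[0.5,0,160,0,0,0,0],[0.5,0,190,0,0,0,0],[0.5,0,190,0,0,0,0],[0.5,0,190,0,0,0,0],[0.5,0,190,0,0,0,0],[0.5,0,190,0,0,0,0],[0.5,0,190,0,0,0,0]]]'

```text
t: 20.5
eef_pos: [0.5012, -0.109, 0.3766]
tool_rot: [-0.0, 0.998, -0.06, 0.001]
contact_force: [-0.2, 0.3, -0.8]
gripper_width: 0.751
grasp_force: 0.0
```

```bash
python3 -c "
from st import *
a=bot.read_camera('top')['image'][:,:,::-1];b=bot.read_camera('scene')['image'][:,:,::-1]
cv2.imwrite('pics/ts9.png',np.hstack([cv2.resize(a[80:280,50:350],(400,267)),cv2.resize(b[60:327,180:380],(400,534))[:267]]))
cv2.imwrite('pics/ts9.png',np.hstack([cv2.resize(a[80:280,50:250],(400,400)),cv2.resize(b[60:260,180:380],(400,400))]))"
```

```text
20.5 [ 0.501 -0.109  0.377] 0.751 0.0 q [ 0.29  0.11 -0.21  1.73  0.02  1.31 -1.62] F [-0.2  0.3 -0.8] tilt 0.1 zhead 11.4 ytool [-0.119 -0.993 -0.001] G [ 0.501 -0.109  0.4  ]
```

View pics/ts9.png

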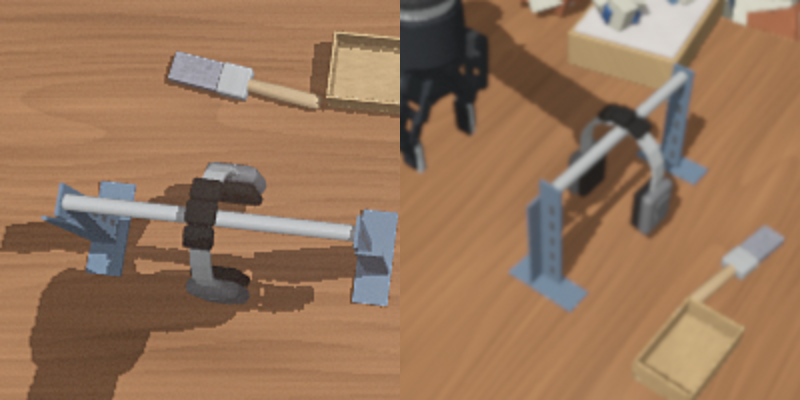

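The muffs hang over the bar near its middle: the pad is at (201,212) in the top crop, and the bar's midpoint is about (207,218). One cup is on either side, and the tray and brush haven't moved. Handing in.

```bash
python3 -c "
from station import bot
print(bot.hand_in())"
```

```text
the job is handed in; nothing more can be done
None
```

The ear defenders were stood on their two cups and released, then hung by the headband over the middle of the rail with one cup on either side. I never touched the crystal, tray or brush. The job was handed in at about 20.6 s; the hand-in gave no verdict.

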